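Hang the deep socket back on the slanted socket rack

TASK

Hang the deep socket that stands on the bench on the one bare post of the sloping socket rack, drive end first and in line with the post. The square post may be turned any way about its axis, so press lightly and turn the socket until its square drops on, without forcing it; then push it fully home against the collar, let go, and leave the other things where they are.

Things in the scene. Friction and masses are not known exactly. Their poses are not given: they have to be found in the camera images.
- socket: loose deep socket: plain steel tube, 30 mm across, 80 mm long, about 0.25 kg, standing on its drive end; the taller of the two sockets standing on the bench. Origin: centre of the drive-end face (underside as it stands); z along the tube to the hexagon end. The drive end has a square hole 14.2 mm across flats, 24 mm deep, mouth chamfered 1.5 mm; flats face its x and y axes.
- seat (a point): centre of the round black collar (33 mm across) of the bare post, on the face against which the socket must sit. z runs out along the post, up and away from the rack's face, 55 degrees above the horizontal; y along the rack. On it stands the bare black plastic post: 12.7 mm square up to 12 mm above the collar. A spring leaf on one flat resists the last 10 mm with up to 8 N.
- post_tip (a point): tip of the bare post, 20 mm out from the seat; same axes as the seat (they do not show the post's turn). The post tapers over its last 8 mm to a 6 mm square here. Crossed, the socket's face rides about 11 to 14 mm above the collar; in line it goes down to 0.
- clip: the bare post with its collar and clip, fixed on the rail; origin at the seat point, z up, y along the rack. The post is screwed in tight, its square turned at any angle about its axis, not reported. A square repeats every 90 degrees and goes on within about 7 degrees either way. A push over 25 N or a hard twist bruises it. Neighbours stand 54 mm to either side.
- rack: grey sheet-steel stand with an aluminium rail, fixed to the bench, 290 mm wide, 115 mm deep, 65 mm high; origin at bench level below the middle of the row, y along the row. Seats 50 mm above the bench at y = -81, -27, 27 and 81 mm; three posts carry short sockets (22 to 27 mm across, up to 40 mm long, held fast), in any order with the bare post.
- short_socket: bystander: loose short socket, 29 mm across and 38 mm high, standing on the bench; origin at the centre of its underside
- oil_tin: bystander: round green oil tin, 66 mm across and 92 mm high with its cap, standing on the bench; origin at the centre of its underside
- spanner: bystander: steel spanner 190 mm long, lying on the far part of the bench; origin at the middle of its underside
Things that resemble listed ones, but are neither listed nor needed, are in the scene too. Leave any brown or green look-alike of the socket alone.

How it is judged (in metres and radians):
On the way, in this order (a step that is already met when the one before it is completed fails the run):
1. the deep socket is lifted clear of the bench (height (world z) of socket above 0.05 m), for 0.2 s.
2. the socket's drive end is over the bare post's tip, in line with the post (angle between the z axis of socket and the z axis of seat, either way round below 0.15 rad and x of socket in the frame of seat between -0.006 and 0.006 m and y of socket in the frame of seat between -0.006 and 0.006 m and z of socket in the frame of seat between -0.003 and 0.03 m), for 0.1 s.
At the end, for the whole second after the job is handed in: The deep socket hangs on the bare post at rest: its drive-end face within 2 mm of the clip's collar, its centre within 3 mm of the seat point, its axis within 4 degrees of the post's (angle between the z axis of socket and the z axis of seat, either way round below 0.07 rad and distance between socket and seat below 0.003 m and z of socket in the frame of seat below 0.002 m and linear speed of socket below 0.01 m/s); the robot touches nothing.
It fails at once if the socket was forced: more than 60 N of contact force, all contacts added, between it and the post with its clip (contact force between socket and clip above 60 N).
It fails at once if the short socket on the bench was moved more than 20 mm or knocked over (distance of short_socket from where it was at the start of the episode above 0.02 m or angle between short_socket's own z axis and vertical above 0.3 rad).
It fails at once if the oil tin was moved more than 20 mm or knocked over (distance of oil_tin from where it was at the start of the episode above 0.02 m or angle between oil_tin's own z axis and vertical above 0.3 rad).
It fails at once if the spanner was moved more than 20 mm (distance of spanner from where it was at the start of the episode above 0.02 m).
It also fails if it takes over 58 s, if anything falls off the work surface, if the arm or the gripper's body presses on something with over 40 N, if the wrist force passes 120 N, or if a joint passes its speed limit or range.

ROBOT

A 7-joint arm with a two-finger parallel gripper is mounted at the origin on the work surface. World frame = base frame: x ahead of the robot, y to its left, z up, the work surface at z = 0. Lengths are in m, angles in degrees, forces in N, time in s.
With the tool pointing down it reaches from about 0.35 to 0.9 m from the base axis. Payload 7.2 kg.
Tool frame: the origin (TCP) lies where the fingers leave the gripper's body, on its centre line; the fingertips stand 80 mm ahead of it and the grasp point (between the pads) lies 61 mm ahead of it (tip_reach is the distance from the TCP to the fingertips, in m); z points along the fingers, y is the line along which they close (so a half turn about z gives the same grasp; the last joint's range is limited). The gripper opens to 88 mm and grips with 3 to 60 N. Pads are 20 mm wide; open, the fingers measure 115 mm over their backs; the gripper's body (75 mm by 178 mm) begins 61 mm behind the grasp point.
Start: joints at [65.478, 23.554, -0.728, 91.456, 0.321, 64.991, -4.71], TCP at [0.22, -0.585, 0.303] pointing down, gripper open.
Joint ranges: [-169.25, 169.25], [-16.82, 113.86], [-84.01, 82.57], [7.8, 145.47], [-59.2, 239.2], [7.22, 106.19], [-163.78, 163.78]. Speed limits (degrees/s): [136.94, 136.94, 172.46, 172.46, 180, 180, 180].

INTERFACE

Orientations are given as a 3x3 rotation matrix whose columns are the frame's x, y, z axes.
In Python, from bench import * gives the robot as it stands.
- The arm moves only by the tool servo_tool, never from a script. Its argument "moves" is a list of rows, each an object with "travel": the shift along the tool's x, y, z in m, a list of three; "delta_rot": the turn, a rotation vector about the tool's x, y, z in degrees, a list of three; "gripper": the opening, from -1 (shut) to 1 (fully open). In form: [{"travel": [dx, dy, dz], "delta_rot": [wx, wy, wz], "gripper": gripper}, ...]. A call has 1 to 20 rows; each row shifts and turns the commanded pose from where the row before left it, along the tool's axes as they then stand; what a row does not reach is not made up. A row lasts 1/8 s, in which the tool goes at most 62.5 mm and 10.7 degrees, less where a joint would pass 70% of its speed; a pose out of reach is approached as far as the arm can. A call is refused whole if a number of a shift passes 0.0625 or a number of a turn 10.7, either way. A call with a gripper value outside its range is refused whole. The fingers move at their own pace and stop on an object; "squeeze" is the grip in N (left out, the last holds). Time passes only in rows, so rows that do not move let the fingers close. It gives the time, the measured TCP pose, the force, the opening and the grip force at its end, in the units of the state.
- get_state(): the state, without advancing time (a new reading comes with each control period).
- grab_frame(name): name is "scene" or "top"; returns the picture (420x560x3 uint8, red, green, blue); there is no depth.
- calibration(name): a dict with "K" (3x3 intrinsics, pixels), "k1" (the pictures are not rectified: a ray, as slopes to the right and down, at radius r is drawn at 1 + k1 r^2 times it, then the intrinsics apply), "pose" (4x4, takes a point from camera to world coordinates). Camera axes: x right, y down, z forward; pixel columns grow to the right and rows downward; lengths in m; the calibration is good to about 2 mm. A picture is of the moment at which its call begins. calibration takes no time and is no camera call.
- sign_off(): hands the job in; it is judged then, once.
The state is a dict: "time_s": time; "qpos": joint angles; "dq": joint speeds; "joint_efforts": joint torques, N m; "position": TCP position; "orientation": TCP orientation; "contact_force": force on the tool from outside, world axes, zero at the start; "moment": the same for the moment, N m; "finger_gap": finger opening in m; "gripper_force": force on a finger pad.
Only numpy, scipy, OpenCV 4.12 (cv2) and the standard library are available. Lean on these libraries where they do the work, as an engineer would, in place of code of your own. Each camera call takes 0.05 s, during which the arm holds its last target. There are 200 camera calls.

## Working session

There is one attempt and no reset: what is moved stays moved. The work goes in short steps, Python scripts to look and compute and a tool call to move; the robot and the scene stay as the last step left them, time stands still between calls to the robot, and variables do not carry over. Pictures are saved under pics/ and viewed, at most 10 in all, crops included, and the job is handed in when it is done.

Besides the shell and the picture viewer there is one more tool, called after "Emit:" as name(argument=value, ...), one argument or row to a line, values as JSON. servo_tool: Moves the arm, as the interface text tells. Its arguments: {"type":"object","properties":{"moves":{"type":"array","items":{"type":"object","properties":{"travel":{"type":"array","items":{"type":"number"}},"delta_rot":{"type":"array","items":{"type":"number"}},"gripper":{"type":"number"}}}},"squeeze":{"type":"number"}},"required":["moves"]}

```bash
mkdir -p pics
cat > h.py <<'E'
from bench import *
import numpy as np, cv2
def snap(n,f,crop=None,s=1):
    im=np.array(grab_frame(n)); 
    cv2.imwrite('pics/raw_'+f+'.png',im[:,:,::-1])
    if crop: im=im[crop[1]:crop[3],crop[0]:crop[2]]
    cv2.imwrite('pics/'+f+'.png',cv2.resize(im[:,:,::-1],None,fx=s,fy=s,interpolation=cv2.INTER_CUBIC)); return im
def ray(n,u,v):
    c=calibration(n);K=np.array(c['K']);T=np.array(c['pose'])
    p=np.linalg.solve(K,[u,v,1.])[:2]; q=p.copy()
    for _ in range(20): q=p/(1+c['k1']*(q@q))
    d=T[:3,:3]@np.r_[q,1]; return T[:3,3],d/np.linalg.norm(d)
def onz(n,u,v,z):
    o,d=ray(n,u,v); return o+d*(z-o[2])/d[2]
def proj(n,P):
    c=calibration(n);K=np.array(c['K']);T=np.array(c['pose'])
    p=T[:3,:3].T@(np.array(P)-T[:3,3]);q=p[:2]/p[2];q=q*(1+c['k1']*(q@q));return (K@np.r_[q,1])[:2]
def tri(n1,a,n2,b):
    o1,d1=ray(n1,*a);o2,d2=ray(n2,*b)
    t=np.linalg.lstsq(np.c_[d1,-d2],o2-o1,rcond=None)[0]
    A=o1+t[0]*d1;B=o2+t[1]*d2;return (A+B)/2,np.linalg.norm(A-B)
E
python3 - <<'E'
from h import *
np.set_printoptions(precision=3,suppress=True)
snap('scene','s0',None,1.4);snap('top','t0',None,1.4)
for n in('scene','top'):
    c=calibration(n);print(np.array(c['K']),c['k1'],np.array(c['pose']))
print(get_state())
E
```

```text
[[439.989   0.    277.618]
 [  0.    439.989 211.602]
 [  0.      0.      1.   ]] 0.0042243365509084686 [[-0.635  0.477 -0.608  1.16 ]
 [ 0.772  0.411 -0.484  0.481]
 [ 0.019 -0.777 -0.629  0.631]
 [ 0.     0.     0.     1.   ]]
[[431.676   0.    278.195]
 [  0.    431.676 206.474]
 [  0.      0.      1.   ]] -0.050394814484472854 [[ 0.011 -0.984  0.179  0.455]
 [-1.    -0.012 -0.004  0.044]
 [ 0.006 -0.179 -0.984  0.952]
 [ 0.     0.     0.     1.   ]]
{'time_s': 0.1, 'qpos': array([65.477, 23.596, -0.728, 91.499,  0.32 , 64.992, -4.71 ]), 'dq': array([-0.006, -0.036, -0.075, -0.005, -0.03 , -0.034,  0.032]), 'joint_efforts': array([  0.003, -58.91 ,   0.644, -29.171,  -0.054,   0.015,   0.   ]), 'position': array([ 0.22 , -0.585,  0.302]), 'orientation': array([[ 0.936,  0.352, -0.001],
       [ 0.352, -0.936,  0.001],
       [-0.   , -0.001, -1.   ]]), 'contact_force': array([ 0.219,  0.182, -0.592]), 'moment': array([ 0.021, -0.017,  0.012]), 'gripper_force': 0.0, 'finger_gap': 0.08788459616718239}
```

View pics/s0.png

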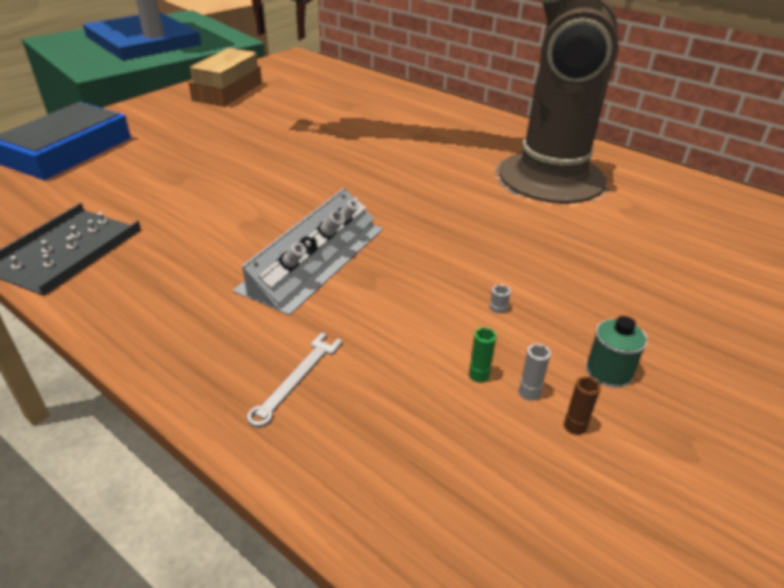

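View pics/t0.png

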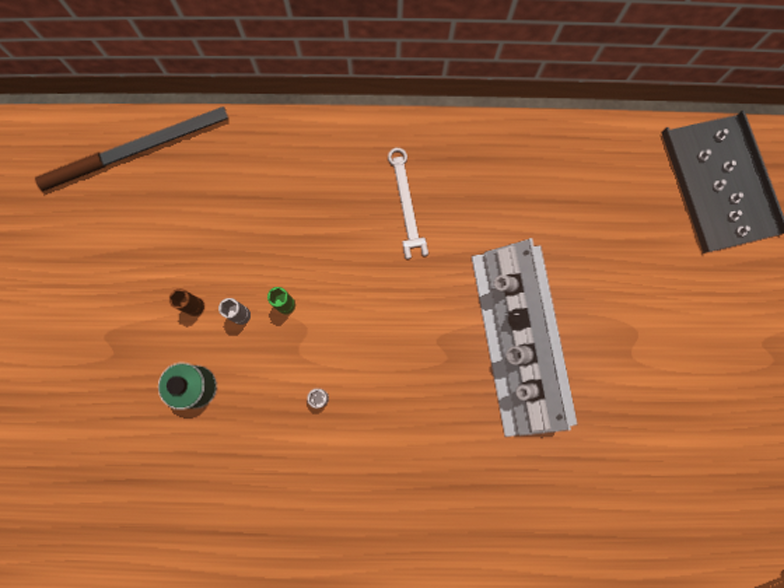

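The scene view shows the grey deep socket at about (535,372), with a green and a brown look-alike either side of it. In the top view it is at (234,312). The bare black post is second from the far end of the rack, at (308,243) in the scene view and (518,318) in the top view. Next I'll zoom in on both.

Run:
```python
from h import *
s=cv2.imread('pics/raw_s0.png');t=cv2.imread('pics/raw_t0.png')
def c(im,x,y,w,h):return cv2.resize(im[y:y+h,x:x+w],(400,300),interpolation=cv2.INTER_CUBIC)
m=np.vstack([np.hstack([c(s,350,235,80,60),c(t,140,195,80,60)]),np.hstack([c(s,180,140,80,60),c(t,330,195,80,60)])])
cv2.imwrite('pics/m0.png',m)
```

```text
(no output)
```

View pics/m0.png

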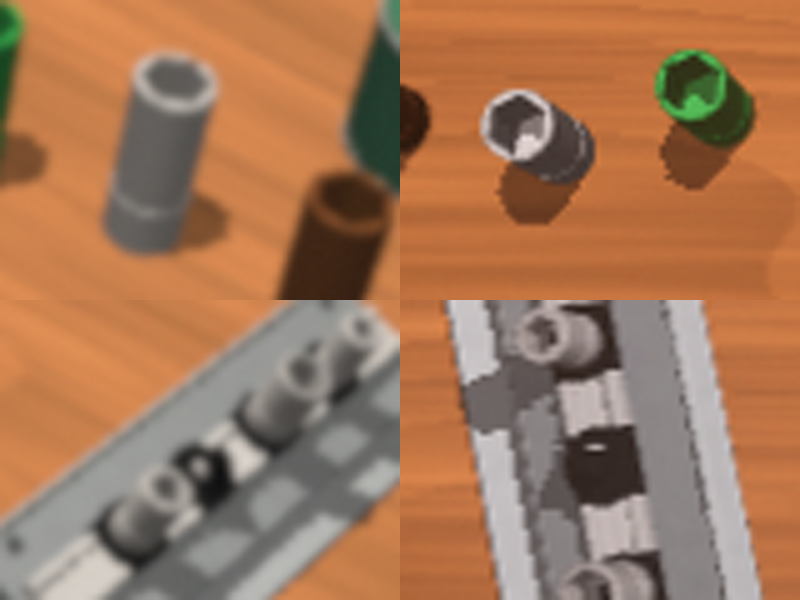

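The zoom shows the socket rim centred at scene (384.6,250.8) and top (163.0,219.6). The bare post's collar is the dark blob at about top (371,227), and the post tip is light in the scene view at (220.2,173).

Run:
```python
from h import *
np.set_printoptions(precision=4,suppress=True)
print('rim',tri('scene',(384.6,250.8),'top',(163.0,219.6)), onz('top',163,219.6,.08),onz('scene',384.6,250.8,.08))
im=cv2.imread('pics/raw_t0.png');hsv=cv2.cvtColor(im,cv2.COLOR_BGR2HSV)
m=((hsv[:,:,1]<70)&(hsv[:,:,2]>50)).astype(np.uint8)
m=cv2.morphologyEx(m,cv2.MORPH_CLOSE,np.ones((9,9)));x0=320;m[:,:x0]=0;m[:,430:]=0;m[:160]=0;m[330:]=0
c=max(cv2.findContours(m,0,2)[0],key=cv2.contourArea);r=cv2.approxPolyDP(c,4,True)[:,0];print(r)
for p in cv2.boxPoints(cv2.minAreaRect(c)):print(p,onz('top',*p,0.0),onz('top',*p,0.065))
# dark blob
d=(im.max(2)<75).astype(np.uint8);n,l,st,ce=cv2.connectedComponentsWithStats(d[200:260,340:400])
for i in range(1,n):
    if st[i,4]>20:print(st[i]+[340,200,0,0,0],ce[i]+[340,200])
print(tri('scene',(220.2,173),'top',(369,223.8)))
for z in(.05,.066):print(z,onz('top',371,227,z),onz('scene',220.2,173,z),onz('top',369,223.8,z))
s=cv2.imread('pics/raw_s0.png')
m=(s.max(2)<75).astype(np.uint8);n,l,st,ce=cv2.connectedComponentsWithStats(m[150:190,200:240])
for i in range(1,n):
    if st[i,4]>10:print(st[i]+[200,150,0,0,0],ce[i]+[200,150])
```

```text
rim (array([0.5848, 0.2748, 0.0779]), np.float64(0.0019120890647491547)) [0.584  0.2752 0.08  ] [0.5875 0.2748 0.08  ]
[[379 170]
 [337 183]
 [361 311]
 [411 302]
 [386 177]]
[335.3798 177.9462] [ 0.6961 -0.0897  0.    ] [ 0.6797 -0.0806  0.065 ]
[386.6485 168.3876] [ 0.7203 -0.2078  0.    ] [ 0.7022 -0.1906  0.065 ]
[412.1269 305.0441] [ 0.4146 -0.2536  0.    ] [ 0.4174 -0.2332  0.065 ]
[360.8581 314.6027] [ 0.3939 -0.1412  0.    ] [ 0.398  -0.1285  0.065 ]
[360 200  14  11  53] [368.0566 206.6981]
[363 220  16  16 196] [370.3112 227.801 ]
[373 246  11  14  46] [379.9565 251.8261]
(array([ 0.5831, -0.1506,  0.0584]), np.float64(0.0007562184088265129))
0.05 [ 0.5778 -0.1568  0.05  ] [ 0.5746 -0.1594  0.05  ] [ 0.5846 -0.1527  0.05  ]
0.066 [ 0.5756 -0.1532  0.066 ] [ 0.5907 -0.1418  0.066 ] [ 0.5823 -0.1492  0.066 ]
[227 163  13   9  41] [233.9268 167.2439]
[215 169  12  14  80] [221.4625 175.225 ]
[200 184  14   6  30] [206.3333 187.7667]
```

Emit:
servo_tool(
  moves=[
    {"delta_rot": [0, 0, -9.8], "gripper": 0.6},
    {"delta_rot": [0, 0, -9.8], "gripper": 0.6},
    {"delta_rot": [0, 0, -9.8], "gripper": 0.6},
    {"delta_rot": [0, 0, -9.8], "gripper": 0.6},
    {"delta_rot": [0, 0, -9.8], "gripper": 0.6},
    {"delta_rot": [0, 0, -9.8], "gripper": 0.6},
    {"delta_rot": [0, 0, -9.8], "gripper": 0.6},
    {"delta_rot": [0, 0, -9.7], "gripper": 0.6},
  ],
  squeeze=30,
)

```text
invalid input at $.moves[0]: expected keys travel, delta_rot, gripper
```

Emit:
servo_tool(
  moves=[
    {"travel": [0.044, 0.0275, 0]},
    {"travel": [0.044, 0.0275, 0]},
    {"travel": [0.044, 0.0275, 0]},
    {"travel": [0.044, 0.0275, 0]},
    {"travel": [0.044, 0.0275, 0]},
    {"travel": [0.044, 0.0275, 0]},
    {"travel": [0.044, 0.0275, 0]},
    {"travel": [0.044, 0.0275, 0]},
    {"travel": [0.044, 0.0275, 0]},
    {"travel": [0.044, 0.0275, 0]},
    {"travel": [0.044, 0.0275, 0]},
    {"travel": [0.044, 0.0275, 0]},
    {"travel": [0.044, 0.0275, 0]},
    {"travel": [0.044, 0.0275, 0]},
    {"travel": [0.044, 0.0275, 0]},
    {"travel": [0.044, 0.0275, 0]},
    {"travel": [0.044, 0.0275, 0]},
    {"travel": [0.044, 0.0275, 0]},
  ],
)

```text
invalid input at $.moves[0]: expected keys travel, delta_rot, gripper
```

Run:
```python
from h import *
np.set_printoptions(precision=4,suppress=True)
s=get_state();R=np.array(s['orientation']);p=np.array(s['position'])
print(s['time_s'],s['qpos'],p,R,s['finger_gap'])
print(R.T@(np.array([.586,.275,.118])-p))
# collar bounds prediction
u=np.array([.988,.155,0]);n=np.array([-.155,.988,0]);a=.5736*n+.8192*np.array([0,0,1]);w=np.cross(a,u)
S=np.array([.577,-.157,.05]);th=np.linspace(0,6.28,60)
for c in('scene','top'):
    P=np.array([proj(c,S+.0165*(np.cos(t)*u+np.sin(t)*w)) for t in th]);print(c,P.min(0),P.max(0),proj(c,S),proj(c,S+.02*a))
    print('d/dx,d/dy px per mm',(proj(c,S+[.001,0,0])-proj(c,S)),(proj(c,S+[0,.001,0])-proj(c,S)))
# row direction from line fits
for ps,z in(((337,183),(361,311)),0.),(((386,177),(411,302)),.065):
    A,B=[onz('top',*q,z) for q in ps];print(np.degrees(np.arctan2((A-B)[1],(A-B)[0])),np.linalg.norm(A-B),(A+B)/2)
```

```text
0.1 [65.4768 23.5958 -0.7281 91.4992  0.3196 64.9919 -4.7099] [ 0.2199 -0.5847  0.3019] [[ 0.936   0.3521 -0.0006]
 [ 0.3521 -0.936   0.0014]
 [-0.0001 -0.0015 -1.    ]] 0.08788459616718239
[ 0.6454 -0.6754  0.1848]
scene [213.6532 167.7536] [226.6319 179.9594] [220.1935 173.8243] [223.7842 169.4054]
d/dx,d/dy px per mm [-0.3056  0.1816] [0.3035 0.158 ]
top [363.8139 219.5753] [378.5486 235.2048] [371.1146 227.382 ] [367.4248 227.1345]
d/dx,d/dy px per mm [-0.0127 -0.4696] [-0.4707 -0.0049]
9.708884220999346 0.28702402069691163 [ 0.5429 -0.1174  0.    ]
9.315900470408216 0.2632731761047653 [ 0.5533 -0.2099  0.065 ]
```

Emit:
servo_tool(
  moves=[
    {"travel": [0, 0, 0], "delta_rot": [0, 0, -9.9], "gripper": 0.6},
    {"travel": [0, 0, 0], "delta_rot": [0, 0, -9.9], "gripper": 0.6},
    {"travel": [0, 0, 0], "delta_rot": [0, 0, -9.9], "gripper": 0.6},
    {"travel": [0, 0, 0], "delta_rot": [0, 0, -9.9], "gripper": 0.6},
    {"travel": [0, 0, 0], "delta_rot": [0, 0, -9.9], "gripper": 0.6},
    {"travel": [0, 0, 0], "delta_rot": [0, 0, -9.9], "gripper": 0.6},
    {"travel": [0, 0, 0], "delta_rot": [0, 0, -9.9], "gripper": 0.6},
    {"travel": [0, 0, 0], "delta_rot": [0, 0, -9.6], "gripper": 0.6},
  ],
  squeeze=30,
)

```text
time_s: 1.1
position: [0.2199, -0.5848, 0.3022]
orientation: [[-0.171, 0.985, -0.0], [0.985, 0.171, 0.001], [0.001, -0.0, -1.0]]
contact_force: [0.0, 0.6, -0.0]
finger_gap: 0.0702
gripper_force: 0.0
```

Emit:
servo_tool(
  moves=[
    {"travel": [0.044, 0.028, 0], "delta_rot": [0, 0, 0], "gripper": 0.6},
    {"travel": [0.044, 0.028, 0], "delta_rot": [0, 0, 0], "gripper": 0.6},
    {"travel": [0.044, 0.028, 0], "delta_rot": [0, 0, 0], "gripper": 0.6},
    {"travel": [0.044, 0.028, 0], "delta_rot": [0, 0, 0], "gripper": 0.6},
    {"travel": [0.044, 0.028, 0], "delta_rot": [0, 0, 0], "gripper": 0.6},
    {"travel": [0.044, 0.028, 0], "delta_rot": [0, 0, 0], "gripper": 0.6},
    {"travel": [0.044, 0.028, 0], "delta_rot": [0, 0, 0], "gripper": 0.6},
    {"travel": [0.044, 0.028, 0], "delta_rot": [0, 0, 0], "gripper": 0.6},
    {"travel": [0.044, 0.028, 0], "delta_rot": [0, 0, 0], "gripper": 0.6},
    {"travel": [0.044, 0.028, 0], "delta_rot": [0, 0, 0], "gripper": 0.6},
    {"travel": [0.044, 0.028, 0], "delta_rot": [0, 0, 0], "gripper": 0.6},
    {"travel": [0.044, 0.028, 0], "delta_rot": [0, 0, 0], "gripper": 0.6},
    {"travel": [0.044, 0.028, 0], "delta_rot": [0, 0, 0], "gripper": 0.6},
    {"travel": [0.044, 0.028, 0], "delta_rot": [0, 0, 0], "gripper": 0.6},
    {"travel": [0.044, 0.028, 0], "delta_rot": [0, 0, 0], "gripper": 0.6},
    {"travel": [0.044, 0.028, 0], "delta_rot": [0, 0, 0], "gripper": 0.6},
    {"travel": [0.044, 0.028, 0], "delta_rot": [0, 0, 0], "gripper": 0.6},
    {"travel": [0.044, 0.028, 0], "delta_rot": [0, 0, 0], "gripper": 0.6},
  ],
)

```text
time_s: 3.35
position: [0.5868, 0.2807, 0.302]
orientation: [[-0.165, 0.986, -0.001], [0.986, 0.165, -0.001], [-0.001, -0.001, -1.0]]
contact_force: [0.5, -0.1, 0.3]
finger_gap: 0.0702
gripper_force: 0.0
```

```bash
cat > st.py <<'E'
from h import *
import sys
np.set_printoptions(precision=4,suppress=True)
s=get_state();R=np.array(s['orientation']);p=np.array(s['position'])
print(s['time_s'],s['qpos'],p,'gap',s['finger_gap'],s['gripper_force']);print(R);print('F tool',R.T@s['contact_force'],'M',R.T@s['moment'])
if len(sys.argv)>3: print('to go',R.T@(np.array(list(map(float,sys.argv[1:4])))-p))
E
python3 st.py .586 .275 .118
```

```text
3.35 [ -2.468   31.9435 -41.487   85.5594  21.7894  70.8163 -37.3695] [0.5868 0.2807 0.302 ] gap 0.07022688452123778 0.0
[[-0.1648  0.9863 -0.0006]
 [ 0.9863  0.1648 -0.0006]
 [-0.0005 -0.0007 -1.    ]]
F tool [-0.1656  0.43   -0.3427] M [-0.1223 -0.0624  0.0265]
to go [-0.0054 -0.0016  0.184 ]
```

Emit:
servo_tool(
  moves=[
    {"travel": [-0.0054, -0.0016, 0], "delta_rot": [0, 0, 0], "gripper": 0.6},
    {"travel": [0, 0, 0.034], "delta_rot": [0, 0, 0], "gripper": 0.6},
    {"travel": [0, 0, 0.04], "delta_rot": [0, 0, 0], "gripper": 0.6},
    {"travel": [0, 0, 0.04], "delta_rot": [0, 0, 0], "gripper": 0.6},
    {"travel": [0, 0, 0.04], "delta_rot": [0, 0, 0], "gripper": 0.6},
    {"travel": [0, 0, 0.03], "delta_rot": [0, 0, 0], "gripper": 0.6},
    {"travel": [0, 0, 0], "delta_rot": [0, 0, 0], "gripper": 0.6},
    {"travel": [0, 0, 0], "delta_rot": [0, 0, 0], "gripper": -1},
    {"travel": [0, 0, 0], "delta_rot": [0, 0, 0], "gripper": -1},
    {"travel": [0, 0, 0], "delta_rot": [0, 0, 0], "gripper": -1},
    {"travel": [0, 0, 0], "delta_rot": [0, 0, 0], "gripper": -1},
    {"travel": [0, 0, 0], "delta_rot": [0, 0, 0], "gripper": -1},
  ],
  squeeze=30,
)

```text
time_s: 4.85
position: [0.5855, 0.2739, 0.1191]
orientation: [[-0.165, 0.986, 0.0], [0.986, 0.165, -0.0], [-0.0, 0.0, -1.0]]
contact_force: [-1.9, -0.3, 4.5]
finger_gap: 0.0295
gripper_force: 30.0
```

```bash
python3 st.py .586 .275 .118
python3 - <<'E'
from h import *
a=snap('scene','g1',(330,190,470,295),4);b=snap('top','g1t',(110,150,250,255),4)
E
python3 -c "
import cv2,numpy as np
a=cv2.imread('pics/g1.png');b=cv2.imread('pics/g1t.png');cv2.imwrite('pics/g1m.png',cv2.resize(np.hstack([a,b]),(800,300)))"
```

```text
4.85 [ -4.9708  42.0265 -36.3068  95.4045  29.9419  52.6159 -43.3514] [0.5855 0.2739 0.1191] gap 0.029467864476935675 30.00055342912674
[[-0.1653  0.9862  0.0003]
 [ 0.9862  0.1653 -0.0001]
 [-0.0001  0.0003 -1.    ]]
F tool [ 0.0382 -1.9165 -4.4934] M [ 0.3106 -0.1543 -0.0037]
to go [0.001  0.0007 0.0011]
```

View pics/g1m.png

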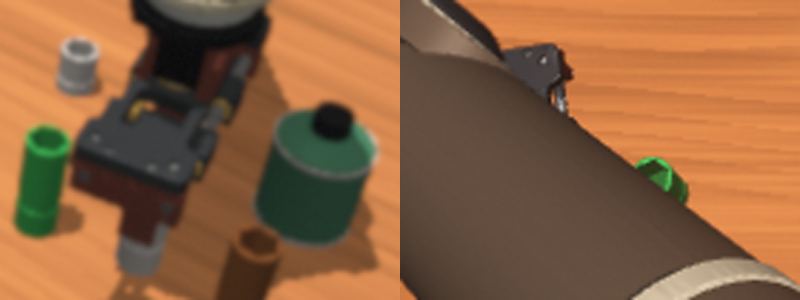

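Emit:
servo_tool(
  moves=[
    {"travel": [0, 0, -0.02], "delta_rot": [0, 0, 0], "gripper": -1},
    {"travel": [0, 0, -0.03], "delta_rot": [0, 0, 0], "gripper": -1},
    {"travel": [0, 0, -0.04], "delta_rot": [0, 0, 0], "gripper": -1},
    {"travel": [0, 0, -0.04], "delta_rot": [0, 0, 0], "gripper": -1},
    {"travel": [0, 0, -0.02], "delta_rot": [0, 0, 0], "gripper": -1},
    {"travel": [-0.0275, -0.0066, 0], "delta_rot": [0, 0, 0], "gripper": -1},
    {"travel": [-0.0275, -0.0066, 0], "delta_rot": [0, 0, 0], "gripper": -1},
    {"travel": [-0.0275, -0.0066, 0], "delta_rot": [0, 0, 0], "gripper": -1},
    {"travel": [-0.0275, -0.0066, 0], "delta_rot": [0, 0, 0], "gripper": -1},
    {"travel": [-0.0275, -0.0066, 0], "delta_rot": [0, 0, 0], "gripper": -1},
    {"travel": [-0.0275, -0.0066, 0], "delta_rot": [0, 0, 0], "gripper": -1},
    {"travel": [-0.0275, -0.0066, 0], "delta_rot": [0, 0, 0], "gripper": -1},
    {"travel": [-0.0275, -0.0066, 0], "delta_rot": [0, 0, 0], "gripper": -1},
    {"travel": [-0.0275, -0.0066, 0], "delta_rot": [0, 0, 0], "gripper": -1},
    {"travel": [-0.0275, -0.0066, 0], "delta_rot": [0, 0, 0], "gripper": -1},
    {"travel": [-0.0275, -0.0066, 0], "delta_rot": [0, 0, 0], "gripper": -1},
    {"travel": [-0.0275, -0.0066, 0], "delta_rot": [0, 0, 0], "gripper": -1},
  ],
  squeeze=40,
)

```text
time_s: 7.08
position: [0.5615, -0.0657, 0.2683]
orientation: [[-0.165, 0.986, -0.001], [0.986, 0.165, -0.0], [0.0, -0.001, -1.0]]
contact_force: [0.5, 0.6, -2.6]
finger_gap: 0.0296
gripper_force: 40.0
```

Emit:
servo_tool(
  moves=[
    {"travel": [0, 0, 0], "delta_rot": [0, -7, 0], "gripper": -1},
    {"travel": [0, 0, 0], "delta_rot": [0, -7, 0], "gripper": -1},
    {"travel": [0, 0, 0], "delta_rot": [0, -7, 0], "gripper": -1},
    {"travel": [0, 0, 0], "delta_rot": [0, -7, 0], "gripper": -1},
    {"travel": [0, 0, 0], "delta_rot": [0, -7, 0], "gripper": -1},
    {"travel": [0, 0, 0], "delta_rot": [0, 0, 0], "gripper": -1},
  ],
)

```text
time_s: 7.82
position: [0.5615, -0.0626, 0.2675]
orientation: [[-0.14, 0.986, 0.095], [0.808, 0.169, -0.564], [-0.572, -0.002, -0.82]]
contact_force: [-0.3, 0.1, -2.7]
finger_gap: 0.0292
gripper_force: 40.0
```

```bash
python3 st.py .5615 -.0642 .1844
```

```text
7.825 [  8.5488  24.0489 -30.3557 106.7106  50.0343  70.0297 -36.1667] [ 0.5615 -0.0626  0.2675] gap 0.029166623414187125 39.99876916408539
[[-0.1403  0.9856  0.0949]
 [ 0.808   0.1694 -0.5644]
 [-0.5723 -0.0025 -0.82  ]]
F tool [ 1.6947 -0.3076  2.135 ] M [-0.11    0.8024  0.0263]
to go [ 0.0462 -0.0001  0.0691]
```

Emit:
servo_tool(
  moves=[
    {"travel": [0.015, 0, 0.02], "delta_rot": [0, 0, 0], "gripper": -1},
    {"travel": [0.016, 0, 0.02], "delta_rot": [0, 0, 0], "gripper": -1},
    {"travel": [0.015, 0, 0.02], "delta_rot": [0, 0, 0], "gripper": -1},
    {"travel": [0, 0, 0.009], "delta_rot": [0, 0, 0], "gripper": -1},
    {"travel": [0, 0, 0], "delta_rot": [0, 0, 0], "gripper": -1},
  ],
)

```text
time_s: 8.45
position: [0.5622, -0.0679, 0.1858]
orientation: [[-0.134, 0.987, 0.093], [0.809, 0.163, -0.565], [-0.573, -0.001, -0.82]]
contact_force: [-1.2, 0.3, -1.9]
finger_gap: 0.0291
gripper_force: 40.0
```

```bash
python3 st.py .5615 -.0642 .1844
python3 - <<'E'
from h import *
a=snap('scene','h1',(180,120,280,195),4);b=snap('top','h1t',(320,180,420,255),4)
cv2.imwrite('pics/h1m.png',np.hstack([cv2.imread('pics/h1.png'),cv2.imread('pics/h1t.png')]))
E
```

```text
8.45 [  7.0435  30.4847 -28.2543 110.2986  55.8741  64.4645 -44.8077] [ 0.5622 -0.0679  0.1858] gap 0.02913467654915469 39.99836504459381
[[-0.1342  0.9866  0.093 ]
 [ 0.8085  0.1632 -0.5654]
 [-0.573  -0.0007 -0.8196]]
F tool [ 1.4957 -1.1136  1.28  ] M [-0.0232  0.8163  0.0808]
to go [ 0.0039 -0.0001 -0.001 ]
```

View pics/h1m.png

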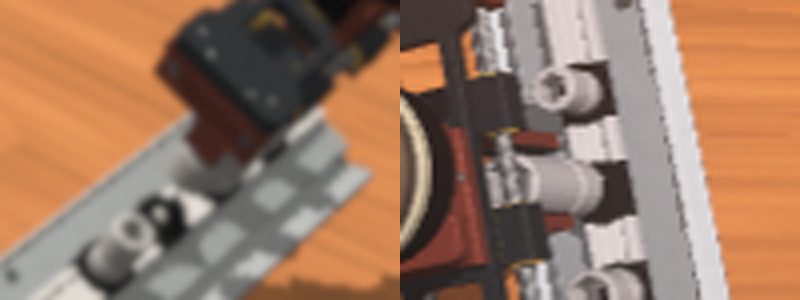

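The top crop shows the drive end at about (371,229) px hovering beside the dark collar. In the scene crop the post highlight at (160,210) is still visible below and left of the tube. Next I'll compare this with the predicted outline.

Run:
```python
from h import *
np.set_printoptions(precision=2,suppress=True)
s=get_state();R=np.array(s['orientation']);p=np.array(s['position'])
D=p+.119*R[:,2]
print('drive',D*1000)
th=np.linspace(0,6.28,60)
S=np.array([.577,-.157,.05]);A=-R[:,2]
print('offset from axis, tool x,y,z mm',R.T@(S-D)*1000)
for c in('scene','top'):
  for h in(0,.01,.02,.03):
    P=np.array([proj(c,D+h*A+.015*(np.cos(t)*R[:,0]+np.sin(t)*R[:,1])) for t in th]);print(c,h,P.min(0),P.max(0))
t=cv2.imread('pics/raw_h1t.png').max(2)
print(t[216:240,350:384:1])
```

```text
drive [ 574.   -134.26   89.17]
offset from axis, tool x,y,z mm [ 3.66 -0.82 45.24]
scene 0 [221.1  156.94] [233.18 168.27]
scene 0.01 [222.98 154.55] [235.12 165.93]
scene 0.02 [224.89 152.11] [237.09 163.56]
scene 0.03 [226.82 149.64] [239.09 161.16]
top 0 [357.3  218.77] [371.19 233.62]
top 0.01 [355.28 218.59] [369.27 233.58]
top 0.02 [353.23 218.4 ] [367.31 233.54]
top 0.03 [351.13 218.21] [365.31 233.5 ]
[[ 64  69  74  80  81  86 100 107 116 113 107 106 174 222 220 222 225 223
  222 225 196 173 207 224 216 196 175 165 165 165 164 165 165 166]
 [ 50  48  49  50  51  51  53  57  61  87 109 107 156 209 221 223 225 223
  222 224 227 200 201 223 216 197 176 165 164 163 165 165 165 165]
 [101  76  62  61  60  59  76  94 115 149 162 139 138 196 220 221 224 223
  221 223 226 195 194 222 218 204 181 167 165 165 164 165 166 167]
 [200 179 161 158 154 152 151 151 151 161 171 150 151 187 207 215 219 221
  219 219 222 191 180 212 216 206 181 165 167 165 164 164 166 166]
 [200 210 199 172 169 168 168 167 165 165 172 187 193 178 159 164 193 176
  127 126 128 109  97 118  95  60  86 144 166 16
[... 1998 characters left out ...]
  66  60  55  56  68  98 115 115 116 116 116 117 110 104  81  69  83
   75  66  69  66  96 158 209 205 209 219 209 185 167 164 164 164]
 [ 60  65  61  55  56  58  89 115 113 113 113 116 117 111 105  96 173 221
  191 156 160 158 198 224 225 205 209 224 212 190 171 163 164 164]
 [ 58  65  64  55  56  57  88 102  83  85  94 118 122 105 104 104 175 219
  219 221 225 222 221 223 225 197 201 222 213 191 170 163 163 164]
 [ 57  66  67  55  55  56  63  91 117 140 158 159 138 110 107 104 138 197
  218 220 225 224 222 223 225 194 200 221 216 200 174 161 163 165]
 [ 56  63  64  56  56  55  63 126 163 157 159 159 159 159 136 106 136 197
  221 220 223 225 222 222 224 225 213 215 219 206 177 161 163 165]]
```

Emit:
servo_tool(
  moves=[
    {"travel": [0.0038, -0.0008, 0], "delta_rot": [0, 0, 0], "gripper": -1},
    {"travel": [0, 0, 0.008], "delta_rot": [0, 0, 0], "gripper": -1},
    {"travel": [0, 0, 0.008], "delta_rot": [0, 0, 0], "gripper": -1},
    {"travel": [0, 0, 0.004], "delta_rot": [0, 0, 0], "gripper": -1},
    {"travel": [0, 0, 0], "delta_rot": [0, 0, 0], "gripper": -1},
    {"travel": [0, 0, 0], "delta_rot": [0, 0, 0], "gripper": -1},
  ],
)

```text
time_s: 9.3
position: [0.5629, -0.0748, 0.1672]
orientation: [[-0.135, 0.986, 0.095], [0.808, 0.165, -0.566], [-0.573, 0.0, -0.819]]
contact_force: [0.6, -0.2, -1.8]
finger_gap: 0.0295
gripper_force: 40.0
```

```bash
cat > off.py <<'E'
from h import *
np.set_printoptions(precision=2,suppress=True)
s=get_state();R=np.array(s['orientation']);p=np.array(s['position'])
D=p+.119*R[:,2];S=np.array([.577,-.157,.05])
a=np.array([-.0946,.5656,.8192])
print('to seat, tool mm',R.T@(S-D)*1000,'axis err deg',np.degrees(R.T@np.cross(-R[:,2],a)),'F tool',R.T@s['contact_force'],'M',R.T@s['moment'],'q',s['qpos'],s['time_s'],s['finger_gap'])
E
python3 off.py
```

```text
to seat, tool mm [-1.09  0.26 24.83] axis err deg [0.02 0.   0.  ] F tool [0.75 0.55 1.63] M [-0.01  0.84  0.07] q [  7.13  31.98 -27.5  111.05  57.69  62.86 -46.39] 9.3 0.029509177878399306
```

Emit:
servo_tool(
  moves=[
    {"travel": [-0.001, 0, 0.003], "delta_rot": [0, 0, 0], "gripper": -1},
    {"travel": [0, 0, 0.003], "delta_rot": [0, 0, 0], "gripper": -1},
    {"travel": [0, 0, 0.002], "delta_rot": [0, 0, 0], "gripper": -1},
    {"travel": [0, 0, 0.001], "delta_rot": [0, 0, 0], "gripper": -1},
    {"travel": [0, 0, 0], "delta_rot": [0, 0, 0], "gripper": -1},
  ],
)

```text
time_s: 9.93
position: [0.5638, -0.0809, 0.1603]
orientation: [[-0.135, 0.986, 0.095], [0.808, 0.165, -0.566], [-0.574, -0.0, -0.819]]
contact_force: [0.2, 0.1, -2.6]
finger_gap: 0.0295
gripper_force: 40.0
```

```bash
python3 off.py
```

```text
to seat, tool mm [-0.02  0.43 15.66] axis err deg [ 0.01  0.01 -0.  ] F tool [1.6  0.27 2.1 ] M [-0.06  0.78  0.03] q [  7.45  32.56 -27.09 111.26  58.46  62.12 -46.71] 9.925 0.029455181299085264
```

Emit:
servo_tool(
  moves=[
    {"travel": [0, 0, 0.001], "delta_rot": [0, 0, 0], "gripper": -1},
    {"travel": [0, 0, 0.001], "delta_rot": [0, 0, 0], "gripper": -1},
    {"travel": [0, 0, 0], "delta_rot": [0, 0, 0], "gripper": -1},
  ],
)

```text
time_s: 10.3
position: [0.5642, -0.0817, 0.1588]
orientation: [[-0.136, 0.986, 0.095], [0.808, 0.166, -0.565], [-0.573, 0.0, -0.819]]
contact_force: [-0.4, 0.3, -1.7]
finger_gap: 0.0297
gripper_force: 40.0
```

```bash
python3 off.py
```

```text
to seat, tool mm [-0.2   0.11 13.89] axis err deg [ 0.04 -0.01 -0.  ] F tool [ 1.29 -0.37  1.23] M [-0.28  0.88  0.08] q [  7.49  32.69 -27.02 111.29  58.64  61.95 -46.81] 10.3 0.02974150684629582
```

Emit:
servo_tool(
  moves=[
    {"travel": [0, 0, 0.001], "delta_rot": [0, 0, 0], "gripper": -1},
    {"travel": [0, 0, 0], "delta_rot": [0, 0, 0], "gripper": -1},
  ],
)

```text
time_s: 10.55
position: [0.5644, -0.0821, 0.1581]
orientation: [[-0.136, 0.986, 0.096], [0.808, 0.166, -0.565], [-0.573, 0.001, -0.819]]
contact_force: [0.7, 3.2, 0.1]
finger_gap: 0.0294
gripper_force: 40.0
```

```bash
python3 off.py
```

```text
to seat, tool mm [-0.29 -0.09 13.14] axis err deg [ 0.07 -0.01 -0.  ] F tool [ 2.41  1.21 -1.82] M [-0.26  1.1   0.06] q [  7.5   32.75 -26.99 111.31  58.73  61.88 -46.86] 10.55 0.029373387201151627
```

Emit:
servo_tool(
  moves=[
    {"travel": [0, 0, 0.0008], "delta_rot": [0, 0, 4], "gripper": -1},
    {"travel": [0, 0, 0], "delta_rot": [0, 0, 4], "gripper": -1},
    {"travel": [0, 0, 0], "delta_rot": [0, 0, 0], "gripper": -1},
  ],
)

```text
time_s: 10.92
position: [0.5644, -0.0822, 0.1576]
orientation: [[0.002, 0.995, 0.096], [0.823, 0.052, -0.565], [-0.568, 0.08, -0.819]]
contact_force: [-1.9, 5.4, 4.2]
finger_gap: 0.0292
gripper_force: 40.0
```

```bash
python3 off.py
```

```text
to seat, tool mm [-0.43 -0.01 12.66] axis err deg [ 0.07 -0.02  0.  ] F tool [ 2.09 -1.26 -6.68] M [0.21 1.17 0.05] q [  6.76  32.58 -25.96 111.38  58.37  61.37 -54.61] 10.925 0.029150638258433503
```

Emit:
servo_tool(
  moves=[
    {"travel": [0, 0, 0], "delta_rot": [0, 0, 4], "gripper": -1},
    {"travel": [0, 0, 0], "delta_rot": [0, 0, 4], "gripper": -1},
    {"travel": [0, 0, 0], "delta_rot": [0, 0, 0], "gripper": -1},
  ],
)

```text
time_s: 11.3
position: [0.5643, -0.0823, 0.1576]
orientation: [[0.14, 0.985, 0.096], [0.823, -0.062, -0.565], [-0.551, 0.158, -0.819]]
contact_force: [-2.2, 4.9, 3.2]
finger_gap: 0.0293
gripper_force: 40.0
```

```bash
python3 off.py
```

```text
to seat, tool mm [-0.39  0.13 12.66] axis err deg [ 0.06 -0.03 -0.  ] F tool [ 1.96 -1.99 -5.57] M [ 0.49  1.03 -0.02] q [  6.    32.38 -24.95 111.43  57.95  60.91 -62.33] 11.3 0.029338546904856447
```

Emit:
servo_tool(
  moves=[
    {"travel": [0, 0, 0.0002], "delta_rot": [0, 0, 4], "gripper": -1},
    {"travel": [0, 0, 0], "delta_rot": [0, 0, 4], "gripper": -1},
    {"travel": [0, 0, 0], "delta_rot": [0, 0, 0], "gripper": -1},
  ],
)

```text
time_s: 11.68
position: [0.5643, -0.0823, 0.1575]
orientation: [[0.276, 0.956, 0.096], [0.806, -0.176, -0.565], [-0.524, 0.233, -0.819]]
contact_force: [-1.7, 6.0, 5.0]
finger_gap: 0.0295
gripper_force: 40.0
```

```bash
python3 off.py
```

```text
to seat, tool mm [-0.36  0.28 12.52] axis err deg [ 0.05 -0.04  0.  ] F tool [ 1.76 -1.47 -7.68] M [0.73 0.86 0.05] q [  5.23  32.2  -23.92 111.49  57.54  60.44 -70.07] 11.675 0.029487518814858844
```

Emit:
servo_tool(
  moves=[
    {"travel": [0, 0, 0], "delta_rot": [0, 0, 4], "gripper": -1},
    {"travel": [0, 0, 0], "delta_rot": [0, 0, 4], "gripper": -1},
    {"travel": [0, 0, 0], "delta_rot": [0, 0, 0], "gripper": -1},
  ],
)

```text
time_s: 12.05
position: [0.5642, -0.0824, 0.1574]
orientation: [[0.407, 0.909, 0.095], [0.773, -0.287, -0.565], [-0.486, 0.304, -0.819]]
contact_force: [-2.4, 4.1, 3.0]
finger_gap: 0.0295
gripper_force: 40.0
```

```bash
python3 off.py
```

```text
to seat, tool mm [-0.29  0.46 12.35] axis err deg [ 0.03 -0.04  0.  ] F tool [ 0.69 -2.45 -5.  ] M [0.86 0.85 0.04] q [  4.46  32.03 -22.87 111.56  57.12  59.97 -77.8 ] 12.05 0.029493085691661553
```

Emit:
servo_tool(
  moves=[
    {"travel": [0, 0, 0.0004], "delta_rot": [0, 0, 4], "gripper": -1},
    {"travel": [0, 0, 0], "delta_rot": [0, 0, 4], "gripper": -1},
    {"travel": [0, 0, 0], "delta_rot": [0, 0, 0], "gripper": -1},
  ],
)

```text
time_s: 12.42
position: [0.5641, -0.0827, 0.1569]
orientation: [[0.529, 0.843, 0.095], [0.726, -0.392, -0.565], [-0.439, 0.368, -0.819]]
contact_force: [-1.3, 5.3, 2.4]
finger_gap: 0.0294
gripper_force: 40.0
```

```bash
python3 off.py
```

```text
to seat, tool mm [-0.18  0.6  11.83] axis err deg [ 0.01 -0.04  0.  ] F tool [ 2.13 -2.31 -5.07] M [1.02 0.77 0.01] q [  3.68  31.89 -21.8  111.62  56.73  59.47 -85.54] 12.425 0.02940099189057593
```

Emit:
servo_tool(
  moves=[
    {"travel": [0, 0, 0], "delta_rot": [0, 0, 4], "gripper": -1},
    {"travel": [0, 0, 0], "delta_rot": [0, 0, 4], "gripper": -1},
    {"travel": [0, 0, 0], "delta_rot": [0, 0, 0], "gripper": -1},
  ],
)

```text
time_s: 12.8
position: [0.5641, -0.0831, 0.1564]
orientation: [[0.641, 0.762, 0.095], [0.665, -0.489, -0.565], [-0.385, 0.425, -0.819]]
contact_force: [-0.4, 3.0, -2.4]
finger_gap: 0.0293
gripper_force: 40.0
```

```bash
python3 off.py
```

```text
to seat, tool mm [ 0.14  0.71 11.2 ] axis err deg [-0.02 -0.01  0.  ] F tool [ 2.62 -2.77  0.23] M [1.09 1.05 0.08] q [  2.9   31.76 -20.71 111.69  56.32  58.97 -93.2 ] 12.8 0.029323975767525653
```

Emit:
servo_tool(
  moves=[
    {"travel": [0, 0, 0.001], "delta_rot": [0, 0, 2], "gripper": -1},
    {"travel": [0, 0, 0.0005], "delta_rot": [0, 0, 0], "gripper": -1},
    {"travel": [0, 0, 0], "delta_rot": [0, 0, 0], "gripper": -1},
  ],
)

```text
time_s: 13.18
position: [0.5643, -0.0838, 0.1554]
orientation: [[0.668, 0.738, 0.095], [0.647, -0.512, -0.565], [-0.369, 0.439, -0.819]]
contact_force: [-1.6, 4.7, -0.9]
finger_gap: 0.0296
gripper_force: 40.0
```

```bash
python3 off.py
```

```text
to seat, tool mm [0.04 0.67 9.93] axis err deg [-0.01 -0.02 -0.  ] F tool [ 2.29 -4.01 -2.11] M [1.45 0.95 0.08] q [  2.73  31.81 -20.39 111.73  56.34  58.75 -95.26] 13.175 0.029599408009476698
```

Emit:
servo_tool(
  moves=[
    {"travel": [0, -0.0003, 0.001], "delta_rot": [0, 0, 1], "gripper": -1},
    {"travel": [0, 0, 0.001], "delta_rot": [0, 0, 0], "gripper": -1},
    {"travel": [0, 0, 0], "delta_rot": [0, 0, 0], "gripper": -1},
  ],
)

```text
time_s: 13.55
position: [0.5644, -0.0848, 0.1538]
orientation: [[0.681, 0.726, 0.095], [0.638, -0.523, -0.565], [-0.361, 0.445, -0.819]]
contact_force: [-1.3, 4.6, -0.1]
finger_gap: 0.0292
gripper_force: 40.0
```

```bash
python3 off.py
```

```text
to seat, tool mm [-0.03  0.71  8.06] axis err deg [ 0.01 -0.04  0.  ] F tool [ 2.07 -3.4  -2.6 ] M [1.38 0.87 0.11] q [  2.67  31.92 -20.18 111.8   56.47  58.51 -96.38] 13.55 0.029217572856344808
```

Going on. Continue downward.

Emit:
servo_tool(
  moves=[
    {"travel": [0, -0.0003, 0.001], "delta_rot": [0, 0, 0], "gripper": -1},
    {"travel": [0, 0, 0.001], "delta_rot": [0, 0, 0], "gripper": -1},
    {"travel": [0, 0, 0.001], "delta_rot": [0, 0, 0], "gripper": -1},
    {"travel": [0, 0, 0], "delta_rot": [0, 0, 0], "gripper": -1},
  ],
)

```text
time_s: 14.05
position: [0.5646, -0.0862, 0.1515]
orientation: [[0.681, 0.726, 0.096], [0.638, -0.523, -0.565], [-0.361, 0.446, -0.819]]
contact_force: [-1.1, 4.7, 2.0]
finger_gap: 0.0295
gripper_force: 40.0
```

```bash
python3 off.py
```

```text
to seat, tool mm [-0.1   0.8   5.32] axis err deg [ 0.03 -0.05  0.  ] F tool [ 1.5  -2.31 -4.4 ] M [1.35 0.78 0.05] q [  2.73  32.12 -20.07 111.88  56.74  58.27 -96.57] 14.05 0.029488200589577643
```

Emit:
servo_tool(
  moves=[
    {"travel": [0, -0.0002, 0.001], "delta_rot": [0, 0, 0], "gripper": -1},
    {"travel": [0, 0, 0.001], "delta_rot": [0, 0, 0], "gripper": -1},
    {"travel": [0, 0, 0.001], "delta_rot": [0, 0, 0], "gripper": -1},
    {"travel": [0, 0, 0], "delta_rot": [0, 0, 0], "gripper": -1},
  ],
)

```text
time_s: 14.55
position: [0.5648, -0.0877, 0.1491]
orientation: [[0.681, 0.726, 0.096], [0.638, -0.523, -0.565], [-0.36, 0.446, -0.819]]
contact_force: [-2.1, 6.5, 2.7]
finger_gap: 0.0296
gripper_force: 40.0
```

```bash
python3 off.py
```

```text
to seat, tool mm [-0.17  0.87  2.52] axis err deg [ 0.05 -0.06  0.  ] F tool [ 1.72 -3.76 -6.09] M [1.21 0.68 0.12] q [  2.79  32.33 -19.95 111.95  57.01  58.02 -96.76] 14.55 0.029613548471177687
```

Emit:
servo_tool(
  moves=[
    {"travel": [0, 0, 0.001], "delta_rot": [0, 0, 0], "gripper": -1},
    {"travel": [0, 0, 0.001], "delta_rot": [0, 0, 0], "gripper": -1},
    {"travel": [0, 0, 0], "delta_rot": [0, 0, 0], "gripper": -1},
  ],
)

```text
time_s: 14.92
position: [0.565, -0.0885, 0.1479]
orientation: [[0.681, 0.726, 0.096], [0.638, -0.523, -0.566], [-0.36, 0.446, -0.819]]
contact_force: [-5.0, 8.4, 7.0]
finger_gap: 0.0298
gripper_force: 40.0
```

```bash
python3 off.py
```

```text
to seat, tool mm [-0.23  0.86  1.09] axis err deg [ 0.07 -0.06 -0.  ] F tool [ -0.58  -4.89 -10.94] M [1.44 0.18 0.09] q [  2.82  32.43 -19.9  111.98  57.16  57.91 -96.87] 14.925 0.02982757130938481
```

Emit:
servo_tool(
  moves=[
    {"travel": [0, 0, 0.0007], "delta_rot": [0, 0, 0], "gripper": -1},
    {"travel": [0, 0, 0], "delta_rot": [0, 0, 0], "gripper": -1},
    {"travel": [0, 0, 0], "delta_rot": [0, 0, 0], "gripper": -1},
  ],
)

```text
time_s: 15.3
position: [0.565, -0.0885, 0.1478]
orientation: [[0.681, 0.726, 0.097], [0.638, -0.523, -0.566], [-0.36, 0.447, -0.819]]
contact_force: [-6.6, 9.6, 12.5]
finger_gap: 0.0296
gripper_force: 40.0
```

```bash
python3 off.py
```

```text
to seat, tool mm [-0.31  0.84  1.05] axis err deg [ 0.09 -0.07 -0.  ] F tool [ -2.89  -4.26 -16.35] M [ 1.67 -0.26  0.06] q [  2.82  32.44 -19.9  111.99  57.2   57.9  -96.9 ] 15.3 0.02959290376161984
```

Emit:
servo_tool(
  moves=[
    {"travel": [0, 0, -0.0008], "delta_rot": [0, 0, 0], "gripper": -1},
    {"travel": [0, 0, 0], "delta_rot": [0, 0, 0], "gripper": -0.2},
    {"travel": [0, 0, 0], "delta_rot": [0, 0, 0], "gripper": -0.1},
    {"travel": [0, 0, 0], "delta_rot": [0, 0, 0], "gripper": -0.1},
    {"travel": [0, 0, 0], "delta_rot": [0, 0, 0], "gripper": -0.1},
    {"travel": [0, 0, -0.01], "delta_rot": [0, 0, 0], "gripper": -0.1},
    {"travel": [0, 0, -0.02], "delta_rot": [0, 0, 0], "gripper": -0.1},
    {"travel": [0, 0, -0.03], "delta_rot": [0, 0, 0], "gripper": -0.1},
    {"travel": [0, 0, -0.04], "delta_rot": [0, 0, 0], "gripper": -0.1},
    {"travel": [0, 0, -0.05], "delta_rot": [0, 0, 0], "gripper": -0.1},
    {"travel": [0, 0, -0.05], "delta_rot": [0, 0, 0], "gripper": -0.1},
    {"travel": [0, 0, -0.05], "delta_rot": [0, 0, 0], "gripper": -0.1},
    {"travel": [0, 0, 0], "delta_rot": [0, 0, 0], "gripper": -0.1},
  ],
)

```text
time_s: 16.92
position: [0.5412, 0.0562, 0.3562]
orientation: [[0.68, 0.726, 0.103], [0.642, -0.522, -0.562], [-0.354, 0.448, -0.821]]
contact_force: [-0.2, -0.2, -0.8]
finger_gap: 0.0394
gripper_force: 0.0
```

Run:
```python
from h import *
np.set_printoptions(precision=1,suppress=True)
a=snap('scene','e1',(180,110,280,185),4);b=snap('top','e1t',(320,180,420,255),4)
cv2.imwrite('pics/e1m.png',np.hstack([cv2.imread('pics/e1.png'),cv2.imread('pics/e1t.png')]))
S=np.array([.577,-.157,.05]);A=np.array([-.0946,.5656,.8192]);u=np.array([.986,.165,0]);w=np.cross(A,u);th=np.linspace(0,6.28,60)
for c in('scene','top'):
  o=np.array([180,110]) if c=='scene' else np.array([320,180])
  for h in(0,.08):
    P=np.array([proj(c,S+h*A+.015*(np.cos(t)*u+np.sin(t)*w)) for t in th])-o;P=P*4+2;print(c,h,P.min(0),P.max(0))
print(get_state()['time_s'],get_state()['contact_force'])
```

```text
scene 0 [139.1 235.3] [186.2 279.5]
scene 0.08 [198.6 160. ] [247.6 206.2]
top 0 [179.9 163.1] [233.5 220. ]
top 0.08 [116.  157.6] [172.7 218.9]
17.025 [ 0.4 -0.3 -1.5]
```

View pics/e1m.png

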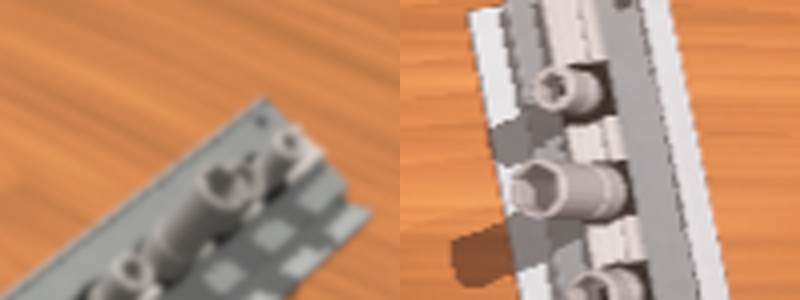

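The crops show the socket on the bare post and clear of the gripper. Its hexagon rim is at scene crop (198–247, 160–207), which matches the fully seated prediction, and the axis is in line. The earlier push ended on a hard stop, so I'm handing the job in.

```bash
python3 -c "
from bench import *
print(sign_off())"
```

```text
the job is handed in; nothing more can be done
None
```

The deep socket is on the bare post, pushed against a hard stop that I take to be the collar, and let go; I handed the job in at about 17 s, and no verdict came back.

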